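Set up the crucible filtration manifold and start the vacuum

ROBOT

A 6-joint arm with a two-finger parallel gripper is mounted at the origin on the work surface. World frame = base frame: x ahead of the robot, y to its left, z up, the work surface at z = 0. Lengths are in m, angles in rad, forces in N, time in s.
With the tool pointing down it reaches from about 0.425 to 0.925 m from the base axis. Payload 12.5 kg.
Tool frame: the origin (TCP) lies at the very end of the fingers, on their centre line; the grasp point (between the pads) lies 19 mm behind it; z points along the fingers, y is the line along which they close (so a half turn about z gives the same grasp; the last joint's range is limited). The gripper opens to 85 mm and grips with 20 to 120 N. Pads are 22 mm wide; open, the fingers measure 114 mm over their backs; the gripper's body (76 mm by 85 mm) begins 54 mm behind the grasp point. The pads swing forward as they close: fully open they stand 13 mm farther back than shut.
Start: joints at [1.038, 0.491, 1.559, -0, 1.092, -0.106], TCP at [0.259, 0.569, 0.231] pointing down, gripper open.
Joint ranges: [-3.1, 3.1], [-0.84, 2.19], [0.05, 2.79], [-1.13, 4.28], [0.06, 2.93], [-2.69, 2.69]. Speed limits (rad/s): [2.22, 2.22, 2.79, 3.14, 3.14, 3.14].

INTERFACE

Orientations are given as a unit quaternion [w, x, y, z].
In Python, from workcell import bot, solver, eyes, order, telemetry gives the robot as it stands. Calls block until the motion is done:
- bot.goto(position, orientation): joint-space move of the TCP to a pose.
- bot.movel(position, rotation=None, max_speed=0.15): straight line of the TCP; rotation=None keeps the orientation; max_speed is the mean speed in m/s.
- bot.move_j(angles): joint-space move.
- bot.open_gripper() and bot.clamp(): open the fingers fully, or close them until they stop; the grip force is fixed at half the most.
- bot.dwell(seconds).
- solver.inverse_kinematics(position, orientation): joint angles nearest the present ones, or None.
- eyes.snapshot(name): name is "scene" or "top" or "wrist"; returns a dict with "pixels" (480x640x3 uint8, red, green, blue), "mtx" (3x3 intrinsics, pixels), "rvec" (rotation vector, rad) and "tvec" (3), from world to camera coordinates, as OpenCV has them; the wrist camera has in their place "tool_from_camera" (4x4, takes a point from camera to tool coordinates, whose origin is the TCP and whose axes are the flange's). Camera axes: x right, y down, z forward; pixel columns grow to the right and rows downward; lengths in m; the calibration is good to about 2 mm. A picture is of the moment at which its call begins: read the wrist's pose just before it. There is no depth.
A pose or a line that the arm cannot do raises bot.IKError and nothing moves.
- order.hand_in(): hands the job in; it is judged then, once.
Readings, each from a call of its own:
- telemetry.current_clock(): time.
- telemetry.current_joints(): joint angles.
- telemetry.current_joint_velocities(): joint speeds.
- telemetry.current_tau(): joint torques, N m.
- telemetry.current_position(): TCP position.
- telemetry.current_orientation(): TCP orientation.
- telemetry.current_ft_force(): force on the tool from outside, world axes, zero at the start.
- telemetry.current_moment(): the same for the moment, N m.
- telemetry.current_grip_width(): opening from 0.0 (shut) to 1.0 (fully open).
- telemetry.current_finger_force(): force on a finger pad.
Only numpy, scipy, OpenCV 4.12 (cv2) and the standard library are available. Lean on these libraries where they do the work, as an engineer would, in place of code of your own. Each camera call takes 0.05 s, during which the arm holds its last target. There are 200 camera calls.

TASK

Get the vacuum filtration manifold running: set every white filter crucible upright in a rubber collar of its own, resting loosely on the taper and never pressed in so that it wedges. Once they are all in, flip the toggle valve of each loaded collar over to open, leave the valve of any empty collar shut, and last of all flip the pump's switch on; do not disturb the bottle, jar and beaker.

Things in the scene. Friction and masses are not known exactly. Their poses are not given: they have to be found in the camera images.
- manifold: Fixed filtration manifold: steel tube (50 mm thick, 370 long) on two feet, four red-brown rubber collars in a row on top, 90 mm apart, a toggle valve before each on the robot's side. Origin on the bench under its middle; x across the tube from valves to collars, y along it, z up; turned by up to 0.25 rad. A gauge (35 mm wide, top 129 mm above the bench) stands between collars 2 and 3.
- mouth1 (a point): Centre of the mouth of collar 1 (x 0, y +135 mm on the manifold, 122 mm above the bench); axes as the manifold. Rubber sleeve, 44 mm wide inside at the mouth, 36 mm at its foot 22 mm lower, flange 65 mm wide. A crucible let go in it rests on the taper with its foot near the collar's foot (crucible's centre about 6 mm above this point).
- mouth2 (a point): Centre of the mouth of collar 2 (x 0, y +45 mm on the manifold, 122 mm above the bench); axes as the manifold. Rubber sleeve, 44 mm wide inside at the mouth, 36 mm at its foot 22 mm lower, flange 65 mm wide. A crucible let go in it rests on the taper with its foot near the collar's foot (crucible's centre about 6 mm above this point).
- mouth3 (a point): Centre of the mouth of collar 3 (x 0, y -45 mm on the manifold, 122 mm above the bench); axes as the manifold. Rubber sleeve, 44 mm wide inside at the mouth, 36 mm at its foot 22 mm lower, flange 65 mm wide. A crucible let go in it rests on the taper with its foot near the collar's foot (crucible's centre about 6 mm above this point).
- mouth4 (a point): Centre of the mouth of collar 4 (x 0, y -135 mm on the manifold, 122 mm above the bench); axes as the manifold. Rubber sleeve, 44 mm wide inside at the mouth, 36 mm at its foot 22 mm lower, flange 65 mm wide. A crucible let go in it rests on the taper with its foot near the collar's foot (crucible's centre about 6 mm above this point).
- collar1 (a joint): How far rubber collar 1 is pressed down into its socket (m): 0 unloaded, 10 mm at most. It gives 1 mm for each 2.5 N of downward push; beyond 7 mm the crucible is wedged.
- collar2 (a joint): How far rubber collar 2 is pressed down into its socket (m): 0 unloaded, 10 mm at most. It gives 1 mm for each 2.5 N of downward push; beyond 7 mm the crucible is wedged.
- collar3 (a joint): How far rubber collar 3 is pressed down into its socket (m): 0 unloaded, 10 mm at most. It gives 1 mm for each 2.5 N of downward push; beyond 7 mm the crucible is wedged.
- collar4 (a joint): How far rubber collar 4 is pressed down into its socket (m): 0 unloaded, 10 mm at most. It gives 1 mm for each 2.5 N of downward push; beyond 7 mm the crucible is wedged.
- valve1 (a joint): Lever of the toggle valve of collar 1 (rad): 0 shut (leans 0.45 rad to the manifold's -x), 0.9 open (leans 0.45 rad to +x, the collar). Over-centre spring: from the middle (0.45) it snaps to the nearer end; moving it takes about 3 N at the knob. Pivot at x -75 mm on the manifold, in line with its collar, 90 mm above the bench; 48 mm to the centre of its blue knob (18 mm ball).
- valve2 (a joint): Lever of the toggle valve of collar 2 (rad): 0 shut (leans 0.45 rad to the manifold's -x), 0.9 open (leans 0.45 rad to +x, the collar). Over-centre spring: from the middle (0.45) it snaps to the nearer end; moving it takes about 3 N at the knob. Pivot at x -75 mm on the manifold, in line with its collar, 90 mm above the bench; 48 mm to the centre of its blue knob (18 mm ball).
- valve3 (a joint): Lever of the toggle valve of collar 3 (rad): 0 shut (leans 0.45 rad to the manifold's -x), 0.9 open (leans 0.45 rad to +x, the collar). Over-centre spring: from the middle (0.45) it snaps to the nearer end; moving it takes about 3 N at the knob. Pivot at x -75 mm on the manifold, in line with its collar, 90 mm above the bench; 48 mm to the centre of its blue knob (18 mm ball).
- valve4 (a joint): Lever of the toggle valve of collar 4 (rad): 0 shut (leans 0.45 rad to the manifold's -x), 0.9 open (leans 0.45 rad to +x, the collar). Over-centre spring: from the middle (0.45) it snaps to the nearer end; moving it takes about 3 N at the knob. Pivot at x -75 mm on the manifold, in line with its collar, 90 mm above the bench; 48 mm to the centre of its blue knob (18 mm ball).
- crucible1_center (a point): Centre, half-way up, of a loose white porcelain filter crucible (about 100 g), 60 mm high: foot 35 mm wide, tapering out to 48 mm wide at 36 mm above the foot, then a straight band 48 mm wide up to the open rim. Filter plate inside 22 mm below the rim. z axis up along it. Starts upright on the blue bench mat; absent in some runs.
- crucible2_center (a point): Centre, half-way up, of a loose white porcelain filter crucible (about 100 g), 60 mm high: foot 35 mm wide, tapering out to 48 mm wide at 36 mm above the foot, then a straight band 48 mm wide up to the open rim. Filter plate inside 22 mm below the rim. z axis up along it. Starts upright on the blue bench mat; absent in some runs.
- crucible3_center (a point): Centre, half-way up, of a loose white porcelain filter crucible (about 100 g), 60 mm high: foot 35 mm wide, tapering out to 48 mm wide at 36 mm above the foot, then a straight band 48 mm wide up to the open rim. Filter plate inside 22 mm below the rim. z axis up along it. Starts upright on the blue bench mat; absent in some runs.
- crucible4_center (a point): Centre, half-way up, of a loose white porcelain filter crucible (about 100 g), 60 mm high: foot 35 mm wide, tapering out to 48 mm wide at 36 mm above the foot, then a straight band 48 mm wide up to the open rim. Filter plate inside 22 mm below the rim. z axis up along it. Starts upright on the blue bench mat; absent in some runs.
- pump: Small cream vacuum pump, fixed on the bench, 170 (x) x 130 (y) mm, deck 115 mm high, with a round metal pump head (84 mm wide, centred 35 mm towards +x, up to 171 mm high). Origin on the bench under its middle, x axis from its switch end to its head end, z up. May stand turned by up to 0.3 rad.
- pump_switch (a joint): Toggle switch on the pump's deck (rad): 0 off (leaning 0.45 rad towards the pump's -x), 0.9 on (leaning 0.45 rad towards +x, the head). Same over-centre snap and stiffness as the valves. Pivot at x = -52 mm, y = 0 on the pump, 122 mm above the bench; lever 45 mm long to the centre of the knob.
- pump_switch_tip (a point): Centre of the orange knob (18 mm ball) on the pump's switch lever; moves with the lever.
- solvent: Bystander: clear glass bottle with a blue cap, 72 mm wide, 170 mm high, standing on the bench. Origin under its middle.
- amber: Bystander: amber glass jar with a black lid, 56 mm wide, 100 mm high. Origin under its middle.
- beaker: Bystander: clear glass beaker, 64 mm wide, 75 mm high. Origin under its middle.

How it is judged:
On the way, in this order (a step that is already met when the one before it is completed fails the run):
1. every crucible rests in a collar of its own, the valves still shut and the pump off (((horizontal distance between crucible1_center and mouth1 below 0.006 m and z of crucible1_center in the frame of mouth1 between -0.002 and 0.018 m and angle between crucible1_center's own z axis and vertical below 0.12 rad) or (horizontal distance between crucible1_center and mouth2 below 0.006 m and z of crucible1_center in the frame of mouth2 between -0.002 and 0.018 m and angle between crucible1_center's own z axis and vertical below 0.12 rad) or (horizontal distance between crucible1_center and mouth3 below 0.006 m and z of crucible1_center in the frame of mouth3 between -0.002 and 0.018 m and angle between crucible1_center's own z axis and vertical below 0.12 rad) or (horizontal distance between crucible1_center and mouth4 below 0.006 m and z of crucible1_center in the frame of mouth4 between -0.002 and 0.018 m and angle between crucible1_center's own z axis and vertical below 0.12 rad)) and ((horizontal distance between crucible2_center and mouth1 below 0.006 m and z of crucible2_center in the frame of mouth1 between -0.002 and 0.018 m and angle between crucible2_center's own z axis and vertical below 0.12 rad) or (horizontal distance between crucible2_center and mouth2 below 0.006 m and z of crucible2_center in the frame of mouth2 between -0.002 and 0.018 m and angle between crucible2_center's own z axis and vertical below 0.12 rad) or (horizontal distance between crucible2_center and mouth3 below 0.006 m and z of crucible2_center in the frame of mouth3 between -0.002 and 0.018 m and angle between crucible2_center's own z axis and vertical below 0.12 rad) or (horizontal distance between crucible2_center and mouth4 below 0.006 m and z of crucible2_center in the frame of mouth4 between -0.002 and 0.018 m and angle between crucible2_center's own z axis and vertical below 0.12 rad)) and ((horizontal distance between crucible3_center and mouth1 below 0.006 m and z of crucible3_center in the frame of mouth1 between -0.002 and 0.018 m and angle between crucible3_center's own z axis and vertical below 0.12 rad) or (horizontal distance between crucible3_center and mouth2 below 0.006 m and z of crucible3_center in the frame of mouth2 between -0.002 and 0.018 m and angle between crucible3_center's own z axis and vertical below 0.12 rad) or (horizontal distance between crucible3_center and mouth3 below 0.006 m and z of crucible3_center in the frame of mouth3 between -0.002 and 0.018 m and angle between crucible3_center's own z axis and vertical below 0.12 rad) or (horizontal distance between crucible3_center and mouth4 below 0.006 m and z of crucible3_center in the frame of mouth4 between -0.002 and 0.018 m and angle between crucible3_center's own z axis and vertical below 0.12 rad)) and ((horizontal distance between crucible4_center and mouth1 below 0.006 m and z of crucible4_center in the frame of mouth1 between -0.002 and 0.018 m and angle between crucible4_center's own z axis and vertical below 0.12 rad) or (horizontal distance between crucible4_center and mouth2 below 0.006 m and z of crucible4_center in the frame of mouth2 between -0.002 and 0.018 m and angle between crucible4_center's own z axis and vertical below 0.12 rad) or (horizontal distance between crucible4_center and mouth3 below 0.006 m and z of crucible4_center in the frame of mouth3 between -0.002 and 0.018 m and angle between crucible4_center's own z axis and vertical below 0.12 rad) or (horizontal distance between crucible4_center and mouth4 below 0.006 m and z of crucible4_center in the frame of mouth4 between -0.002 and 0.018 m and angle between crucible4_center's own z axis and vertical below 0.12 rad)) and value of joint each of valve1, valve2, valve3, valve4, pump_switch below 0.45 rad), for 0.2 s.
2. the valve of every loaded collar is open and that of any empty collar shut, the pump still off (((value of joint valve1 above 0.75 rad and ((horizontal distance between crucible1_center and mouth1 below 0.006 m and z of crucible1_center in the frame of mouth1 between -0.002 and 0.018 m and angle between crucible1_center's own z axis and vertical below 0.12 rad) or (horizontal distance between crucible2_center and mouth1 below 0.006 m and z of crucible2_center in the frame of mouth1 between -0.002 and 0.018 m and angle between crucible2_center's own z axis and vertical below 0.12 rad) or (horizontal distance between crucible3_center and mouth1 below 0.006 m and z of crucible3_center in the frame of mouth1 between -0.002 and 0.018 m and angle between crucible3_center's own z axis and vertical below 0.12 rad) or (horizontal distance between crucible4_center and mouth1 below 0.006 m and z of crucible4_center in the frame of mouth1 between -0.002 and 0.018 m and angle between crucible4_center's own z axis and vertical below 0.12 rad))) or (value of joint valve1 below 0.15 rad and horizontal distance between each of crucible1_center, crucible2_center, crucible3_center, crucible4_center and mouth1 above 0.03 m)) and ((value of joint valve2 above 0.75 rad and ((horizontal distance between crucible1_center and mouth2 below 0.006 m and z of crucible1_center in the frame of mouth2 between -0.002 and 0.018 m and angle between crucible1_center's own z axis and vertical below 0.12 rad) or (horizontal distance between crucible2_center and mouth2 below 0.006 m and z of crucible2_center in the frame of mouth2 between -0.002 and 0.018 m and angle between crucible2_center's own z axis and vertical below 0.12 rad) or (horizontal distance between crucible3_center and mouth2 below 0.006 m and z of crucible3_center in the frame of mouth2 between -0.002 and 0.018 m and angle between crucible3_center's own z axis and vertical below 0.12 rad) or (horizontal distance between crucible4_center and mouth2 below 0.006 m and z of crucible4_center in the frame of mouth2 between -0.002 and 0.018 m and angle between crucible4_center's own z axis and vertical below 0.12 rad))) or (value of joint valve2 below 0.15 rad and horizontal distance between each of crucible1_center, crucible2_center, crucible3_center, crucible4_center and mouth2 above 0.03 m)) and ((value of joint valve3 above 0.75 rad and ((horizontal distance between crucible1_center and mouth3 below 0.006 m and z of crucible1_center in the frame of mouth3 between -0.002 and 0.018 m and angle between crucible1_center's own z axis and vertical below 0.12 rad) or (horizontal distance between crucible2_center and mouth3 below 0.006 m and z of crucible2_center in the frame of mouth3 between -0.002 and 0.018 m and angle between crucible2_center's own z axis and vertical below 0.12 rad) or (horizontal distance between crucible3_center and mouth3 below 0.006 m and z of crucible3_center in the frame of mouth3 between -0.002 and 0.018 m and angle between crucible3_center's own z axis and vertical below 0.12 rad) or (horizontal distance between crucible4_center and mouth3 below 0.006 m and z of crucible4_center in the frame of mouth3 between -0.002 and 0.018 m and angle between crucible4_center's own z axis and vertical below 0.12 rad))) or (value of joint valve3 below 0.15 rad and horizontal distance between each of crucible1_center, crucible2_center, crucible3_center, crucible4_center and mouth3 above 0.03 m)) and ((value of joint valve4 above 0.75 rad and ((horizontal distance between crucible1_center and mouth4 below 0.006 m and z of crucible1_center in the frame of mouth4 between -0.002 and 0.018 m and angle between crucible1_center's own z axis and vertical below 0.12 rad) or (horizontal distance between crucible2_center and mouth4 below 0.006 m and z of crucible2_center in the frame of mouth4 between -0.002 and 0.018 m and angle between crucible2_center's own z axis and vertical below 0.12 rad) or (horizontal distance between crucible3_center and mouth4 below 0.006 m and z of crucible3_center in the frame of mouth4 between -0.002 and 0.018 m and angle between crucible3_center's own z axis and vertical below 0.12 rad) or (horizontal distance between crucible4_center and mouth4 below 0.006 m and z of crucible4_center in the frame of mouth4 between -0.002 and 0.018 m and angle between crucible4_center's own z axis and vertical below 0.12 rad))) or (value of joint valve4 below 0.15 rad and horizontal distance between each of crucible1_center, crucible2_center, crucible3_center, crucible4_center and mouth4 above 0.03 m)) and value of joint pump_switch below 0.45 rad), for 0.2 s.
At the end, for the whole second after the job is handed in: Each crucible sits in its own collar: within 6 mm of its axis, upright to 0.12 rad, centre 2 mm below to 18 mm above the mouth point. Valves of loaded collars open (over 0.75 rad), of empty ones shut (under 0.15), pump switch on (over 0.75) (((horizontal distance between crucible1_center and mouth1 below 0.006 m and z of crucible1_center in the frame of mouth1 between -0.002 and 0.018 m and angle between crucible1_center's own z axis and vertical below 0.12 rad) or (horizontal distance between crucible1_center and mouth2 below 0.006 m and z of crucible1_center in the frame of mouth2 between -0.002 and 0.018 m and angle between crucible1_center's own z axis and vertical below 0.12 rad) or (horizontal distance between crucible1_center and mouth3 below 0.006 m and z of crucible1_center in the frame of mouth3 between -0.002 and 0.018 m and angle between crucible1_center's own z axis and vertical below 0.12 rad) or (horizontal distance between crucible1_center and mouth4 below 0.006 m and z of crucible1_center in the frame of mouth4 between -0.002 and 0.018 m and angle between crucible1_center's own z axis and vertical below 0.12 rad)) and ((horizontal distance between crucible2_center and mouth1 below 0.006 m and z of crucible2_center in the frame of mouth1 between -0.002 and 0.018 m and angle between crucible2_center's own z axis and vertical below 0.12 rad) or (horizontal distance between crucible2_center and mouth2 below 0.006 m and z of crucible2_center in the frame of mouth2 between -0.002 and 0.018 m and angle between crucible2_center's own z axis and vertical below 0.12 rad) or (horizontal distance between crucible2_center and mouth3 below 0.006 m and z of crucible2_center in the frame of mouth3 between -0.002 and 0.018 m and angle between crucible2_center's own z axis and vertical below 0.12 rad) or (horizontal distance between crucible2_center and mouth4 below 0.006 m and z of crucible2_center in the frame of mouth4 between -0.002 and 0.018 m and angle between crucible2_center's own z axis and vertical below 0.12 rad)) and ((horizontal distance between crucible3_center and mouth1 below 0.006 m and z of crucible3_center in the frame of mouth1 between -0.002 and 0.018 m and angle between crucible3_center's own z axis and vertical below 0.12 rad) or (horizontal distance between crucible3_center and mouth2 below 0.006 m and z of crucible3_center in the frame of mouth2 between -0.002 and 0.018 m and angle between crucible3_center's own z axis and vertical below 0.12 rad) or (horizontal distance between crucible3_center and mouth3 below 0.006 m and z of crucible3_center in the frame of mouth3 between -0.002 and 0.018 m and angle between crucible3_center's own z axis and vertical below 0.12 rad) or (horizontal distance between crucible3_center and mouth4 below 0.006 m and z of crucible3_center in the frame of mouth4 between -0.002 and 0.018 m and angle between crucible3_center's own z axis and vertical below 0.12 rad)) and ((horizontal distance between crucible4_center and mouth1 below 0.006 m and z of crucible4_center in the frame of mouth1 between -0.002 and 0.018 m and angle between crucible4_center's own z axis and vertical below 0.12 rad) or (horizontal distance between crucible4_center and mouth2 below 0.006 m and z of crucible4_center in the frame of mouth2 between -0.002 and 0.018 m and angle between crucible4_center's own z axis and vertical below 0.12 rad) or (horizontal distance between crucible4_center and mouth3 below 0.006 m and z of crucible4_center in the frame of mouth3 between -0.002 and 0.018 m and angle between crucible4_center's own z axis and vertical below 0.12 rad) or (horizontal distance between crucible4_center and mouth4 below 0.006 m and z of crucible4_center in the frame of mouth4 between -0.002 and 0.018 m and angle between crucible4_center's own z axis and vertical below 0.12 rad)) and ((value of joint valve1 above 0.75 rad and ((horizontal distance between crucible1_center and mouth1 below 0.006 m and z of crucible1_center in the frame of mouth1 between -0.002 and 0.018 m and angle between crucible1_center's own z axis and vertical below 0.12 rad) or (horizontal distance between crucible2_center and mouth1 below 0.006 m and z of crucible2_center in the frame of mouth1 between -0.002 and 0.018 m and angle between crucible2_center's own z axis and vertical below 0.12 rad) or (horizontal distance between crucible3_center and mouth1 below 0.006 m and z of crucible3_center in the frame of mouth1 between -0.002 and 0.018 m and angle between crucible3_center's own z axis and vertical below 0.12 rad) or (horizontal distance between crucible4_center and mouth1 below 0.006 m and z of crucible4_center in the frame of mouth1 between -0.002 and 0.018 m and angle between crucible4_center's own z axis and vertical below 0.12 rad))) or (value of joint valve1 below 0.15 rad and horizontal distance between each of crucible1_center, crucible2_center, crucible3_center, crucible4_center and mouth1 above 0.03 m)) and ((value of joint valve2 above 0.75 rad and ((horizontal distance between crucible1_center and mouth2 below 0.006 m and z of crucible1_center in the frame of mouth2 between -0.002 and 0.018 m and angle between crucible1_center's own z axis and vertical below 0.12 rad) or (horizontal distance between crucible2_center and mouth2 below 0.006 m and z of crucible2_center in the frame of mouth2 between -0.002 and 0.018 m and angle between crucible2_center's own z axis and vertical below 0.12 rad) or (horizontal distance between crucible3_center and mouth2 below 0.006 m and z of crucible3_center in the frame of mouth2 between -0.002 and 0.018 m and angle between crucible3_center's own z axis and vertical below 0.12 rad) or (horizontal distance between crucible4_center and mouth2 below 0.006 m and z of crucible4_center in the frame of mouth2 between -0.002 and 0.018 m and angle between crucible4_center's own z axis and vertical below 0.12 rad))) or (value of joint valve2 below 0.15 rad and horizontal distance between each of crucible1_center, crucible2_center, crucible3_center, crucible4_center and mouth2 above 0.03 m)) and ((value of joint valve3 above 0.75 rad and ((horizontal distance between crucible1_center and mouth3 below 0.006 m and z of crucible1_center in the frame of mouth3 between -0.002 and 0.018 m and angle between crucible1_center's own z axis and vertical below 0.12 rad) or (horizontal distance between crucible2_center and mouth3 below 0.006 m and z of crucible2_center in the frame of mouth3 between -0.002 and 0.018 m and angle between crucible2_center's own z axis and vertical below 0.12 rad) or (horizontal distance between crucible3_center and mouth3 below 0.006 m and z of crucible3_center in the frame of mouth3 between -0.002 and 0.018 m and angle between crucible3_center's own z axis and vertical below 0.12 rad) or (horizontal distance between crucible4_center and mouth3 below 0.006 m and z of crucible4_center in the frame of mouth3 between -0.002 and 0.018 m and angle between crucible4_center's own z axis and vertical below 0.12 rad))) or (value of joint valve3 below 0.15 rad and horizontal distance between each of crucible1_center, crucible2_center, crucible3_center, crucible4_center and mouth3 above 0.03 m)) and ((value of joint valve4 above 0.75 rad and ((horizontal distance between crucible1_center and mouth4 below 0.006 m and z of crucible1_center in the frame of mouth4 between -0.002 and 0.018 m and angle between crucible1_center's own z axis and vertical below 0.12 rad) or (horizontal distance between crucible2_center and mouth4 below 0.006 m and z of crucible2_center in the frame of mouth4 between -0.002 and 0.018 m and angle between crucible2_center's own z axis and vertical below 0.12 rad) or (horizontal distance between crucible3_center and mouth4 below 0.006 m and z of crucible3_center in the frame of mouth4 between -0.002 and 0.018 m and angle between crucible3_center's own z axis and vertical below 0.12 rad) or (horizontal distance between crucible4_center and mouth4 below 0.006 m and z of crucible4_center in the frame of mouth4 between -0.002 and 0.018 m and angle between crucible4_center's own z axis and vertical below 0.12 rad))) or (value of joint valve4 below 0.15 rad and horizontal distance between each of crucible1_center, crucible2_center, crucible3_center, crucible4_center and mouth4 above 0.03 m)) and value of joint pump_switch above 0.75 rad); the robot touches nothing.
It fails at once if a crucible is pressed in until it wedges: a collar is pushed more than 7 mm down (value of joint any of collar1, collar2, collar3, collar4 above 0.007 m).
It fails at once if the bottle, jar or beaker is moved more than 30 mm or tipped over (distance of any of solvent, amber, beaker from where it was at the start of the episode above 0.03 m or angle between any of solvent, amber, beaker's own z axis and vertical above 0.4 rad).
Of crucible1, crucible2, crucible3, crucible4 only 3 to 4 are there at a start; the rules pass over those that are not, and their reading is None.
At some moment in a run one of crucible1, crucible2, crucible3, crucible4 may be knocked a few centimetres aside while the robot is not near it.
Once in a run the grip may slacken for a moment while it holds something.
It also fails if it takes over 208 s, if anything falls off the work surface, if the arm or the gripper's body presses on something with over 40 N, if the wrist force passes 120 N, or if a joint passes its speed limit or range.

## Working session

There is one attempt and no reset: what is moved stays moved. The work goes in short steps, each a Python script; the robot and the scene stay as the last script left them, time stands still between calls to the robot, and variables do not carry over. Pictures are saved under pics/ and viewed, at most 14 in all, crops included, and the job is handed in when it is done.

```bash
ls; mkdir -p pics; python3 - <<'E'
from workcell import bot, solver, eyes, order, telemetry as t
import cv2
for n in("scene","top"):
    s=eyes.snapshot(n); cv2.imwrite(f"pics/{n}0.png",s["pixels"][:,:,::-1]); print(n,s["mtx"],s["rvec"],s["tvec"])
s=eyes.snapshot("wrist"); print(s["mtx"],s["tool_from_camera"])
print(t.current_clock(),t.current_orientation(),t.current_grip_width())
E
```

```text
pics
scene [[590.29034062   0.         315.78754731]
 [  0.         590.29034062 248.1089539 ]
 [  0.           0.           1.        ]] [ 1.5098383   2.21819194 -0.74078947] [ 0.24902594 -0.33242294  1.74416828]
top [[505.21909355   0.         318.37765198]
 [  0.         505.21909355 246.84955574]
 [  0.           0.           1.        ]] [ 2.18075249 -2.13006162  0.15218582] [-0.06973335  0.56297808  1.33286483]
[[423.59842803   0.         316.9610773 ]
 [  0.         423.59842803 236.7487151 ]
 [  0.           0.           1.        ]] [[-6.63020962e-04 -9.65711844e-01 -2.59615473e-01  6.60860502e-02]
 [ 9.99999389e-01 -4.10672409e-04 -1.02624603e-03 -3.25008605e-04]
 [ 8.84441032e-04 -2.59615995e-01  9.65711527e-01 -1.42009759e-01]
 [ 0.00000000e+00  0.00000000e+00  0.00000000e+00  1.00000000e+00]]
0.15 [-1.44699629e-04  2.11765461e-01  9.77320414e-01 -4.20894335e-04] 1.0017510755711023
```

View pics/top0.png

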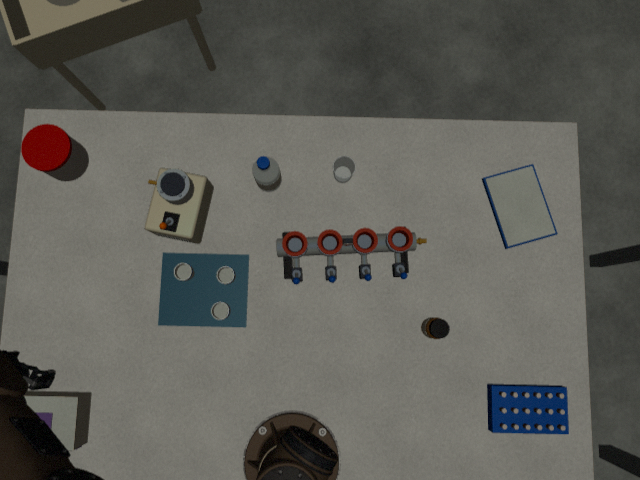

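View pics/scene0.png

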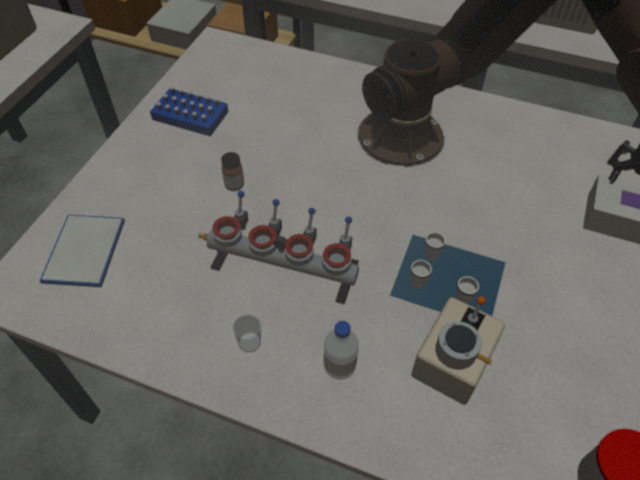

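```bash
cat > h.py <<'E'
from workcell import bot, solver, eyes, order, telemetry as t
import cv2, numpy as np
from scipy.spatial.transform import Rotation as R
def cam(name):
    if name=="wrist":
        p=np.array(t.current_position()); q=np.array(t.current_orientation())
        s=eyes.snapshot(name); T=np.eye(4); T[:3,:3]=R.from_quat(q[[1,2,3,0]]).as_matrix(); T[:3,3]=p
        W=T@s["tool_from_camera"]; Rm,c=W[:3,:3],W[:3,3]
    else:
        s=eyes.snapshot(name); Rm=cv2.Rodrigues(np.array(s["rvec"]))[0].T; c=-Rm@np.ravel(s["tvec"])
    return s["pixels"],np.array(s["mtx"]),Rm,c
def ray(uv,K,Rm,c,z):
    uv=np.atleast_2d(np.asarray(uv,float)); d=np.c_[uv,np.ones(len(uv))]@np.linalg.inv(K).T@Rm.T
    return c+d*((z-c[2])/d[:,2])[:,None]
def mask(img,col):
    hsv=cv2.cvtColor(img,cv2.COLOR_RGB2HSV); H,S,V=[hsv[...,i].astype(int) for i in range(3)]
    m={"red":((H<12)|(H>172))&(S>110)&(V>60),"blue":(H>100)&(H<125)&(S>150)&(V>60),
       "orange":(H>7)&(H<20)&(S>170)&(V>100),"mat":(H>90)&(H<112)&(S>80),"white":(S<60)&(V>90)}[col]
    return m.astype(np.uint8)*255
def blobs(m,amin,amax=1e9):
    cs=cv2.findContours(m,cv2.RETR_EXTERNAL,cv2.CHAIN_APPROX_NONE)[0]
    return [c[:,0,:] for c in cs if amin<cv2.contourArea(c)<amax]
def disc(c,K,Rm,cc,z):
    P=ray(c,K,Rm,cc,z)[:,:2].astype(np.float32); (x,y),(a,b),_=cv2.minAreaRect(P); return np.array([x,y,a,b])
def quat(yaw): # tool down, tool y axis at angle yaw
    y=np.array([np.cos(yaw),np.sin(yaw),0]); z=np.array([0,0,-1.]); x=np.cross(y,z)
    q=R.from_matrix(np.c_[x,y,z]).as_quat(); return q[[3,0,1,2]]
def toolx(yaw): return np.array([-np.sin(yaw),np.cos(yaw)])  # cross(y,-z)
E
python3 - <<'E'
from h import *
im,K,Rm,c=cam("top"); print("cam",c)
for col,z,a in(("red",.122,150),("blue",.133,10),("orange",.162,5),("mat",0,2000)):
    for b in blobs(mask(im,col),a):
        print(col,b.mean(0).round(1),disc(b,K,Rm,c,z).round(4))
mm=mask(im,"mat"); b=max(blobs(mm,2000),key=len); hull=np.zeros_like(mm); cv2.fillConvexPoly(hull,cv2.convexHull(b),255)
for b in blobs(hull&~mm,60): print("cruc",b.mean(0).round(1),disc(b,K,Rm,c,.06).round(4))
E
```

```text
cam [ 0.38159164 -0.04869059  1.39655031]
red [294.3 243.2] [0.5616 0.0063 0.0618 0.0611]
red [329.7 241.7] [ 0.5664 -0.0853  0.0618  0.0612]
red [364.9 240. ] [ 0.5738 -0.1746  0.062   0.0613]
red [399.8 238.6] [ 0.5798 -0.264   0.0594  0.0618]
red [ 45.2 146.9] [0.7991 0.6607 0.1238 0.1247]
blue [529.1 409.4] [ 0.1667 -0.5768  0.11    0.1831]
blue [295.7 280.7] [ 0.4654 -0.0007  0.0125  0.0125]
blue [331.7 278.7] [ 0.4726 -0.0906  0.0125  0.0125]
blue [367.6 277.1] [ 0.4784 -0.1807  0.0123  0.0125]
blue [403.5 275.1] [ 0.4856 -0.271   0.0123  0.0126]
blue [495.1 212.5] [ 0.6516 -0.5062  0.1871  0.005 ]
blue [262.7 162.2] [0.7677 0.0932 0.0294 0.0284]
orange [161.8 225.2] [0.593  0.3321 0.0102 0.0099]
mat [525.7 408.9] [ 0.1449 -0.6277  0.1247  0.2148]
mat [203.3 289.7] [0.4437 0.2569 0.238  0.1967]
mat [519.  206.3] [ 0.7011 -0.6219  0.2103  0.1546]
cruc [220.3 310.3] [0.3874 0.197  0.0495 0.0509]
cruc [225.5 274.9] [0.4818 0.1876 0.0505 0.0502]
cruc [183.4 271.4] [0.4865 0.2995 0.0533 0.0497]
```

```bash
cat >> h.py <<'E'
def look(xy,zt,yaw,col,amin,zp,save=None):
    xy=np.array(xy); p=xy-.066*toolx(yaw); bot.goto([*p,zt],quat(yaw)); bot.dwell(.15)
    im,K,Rm,c=cam("wrist")
    if save: cv2.imwrite(save,im[:,:,::-1])
    if col=="cruc":
        mm=mask(im,"mat"); b=max(blobs(mm,500),key=cv2.contourArea); hull=np.zeros_like(mm)
        cv2.fillConvexPoly(hull,cv2.convexHull(b),255); m=hull&~mm
    else: m=mask(im,col)
    m=cv2.morphologyEx(m,cv2.MORPH_OPEN,np.ones((3,3),np.uint8))
    return np.array([disc(b,K,Rm,c,zp) for b in blobs(m,amin)])
E
python3 - <<'E'
from h import *
t0=t.current_clock()
# lift, then look at the manifold
Y=np.pi/2+.067
print("j",solver.inverse_kinematics([.6,-.125,.3],quat(Y)),solver.inverse_kinematics([.57,-.264,.2],quat(.067)))
print(look([.555,-.129],.3,Y,"red",800,.122,"pics/w1.png").round(4)); print(t.current_clock()-t0)
print(look([.482,.188],.27,Y,"cruc",800,.06,"pics/w2.png").round(4)); print(t.current_clock()-t0)
E
```

```text
j [-3.13128350e-01  4.15027568e-01  1.49788136e+00 -4.44089210e-16
  1.22868372e+00 -1.95092468e+00] [-5.38843501e-01  5.26344934e-01  1.58626560e+00 -4.44089210e-16
  1.02898212e+00 -6.05843501e-01]
[[ 0.5742 -0.1761  0.0631  0.063 ]
 [ 0.5804 -0.2652  0.0641  0.0638]
 [ 0.5615  0.0028  0.0628  0.0639]
 [ 0.5678 -0.086   0.0636  0.063 ]]
2.9667
[[0.4875 0.2979 0.0521 0.0504]
 [0.4774 0.2063 0.0795 0.1543]]
4.4083
```

View pics/w1.png

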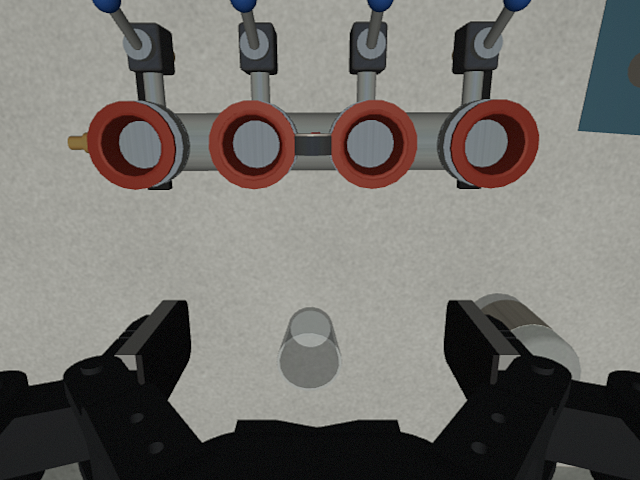

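View pics/w2.png

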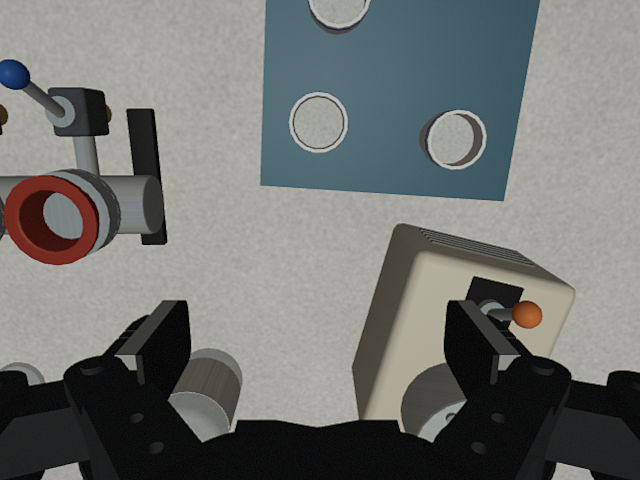

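```bash
python3 - <<'E'
from h import *
im=cv2.imread("pics/w2.png")[:,:,::-1].copy()
hsv=cv2.cvtColor(im,cv2.COLOR_RGB2HSV)
for p in [(318,122),(318,152),(347,122),(330,60),(300,170),(453,139),(429,140),(484,139),(400,230),(335,25)]: print(p,im[p[1],p[0]],hsv[p[1],p[0]])
mm=mask(im,"mat"); b=max(blobs(mm,500),key=cv2.contourArea); hull=np.zeros_like(mm)
cv2.fillConvexPoly(hull,cv2.convexHull(b),255); m=hull&~mm
cv2.imwrite("pics/m.png",m)
n,_,st,ce=cv2.connectedComponentsWithStats(m); print([s for s in st.tolist() if s[4]>50])
g=cv2.cvtColor(im,cv2.COLOR_RGB2GRAY)
E
```

```text
(318, 122) [158 161 153] [ 41  13 161]
(318, 152) [158 158 148] [ 30  16 158]
(347, 122) [154 158 152] [ 50  10 158]
(330, 60) [ 88 112 121] [ 98  70 121]
(300, 170) [ 81 106 115] [ 98  75 115]
(453, 139) [163 165 157] [ 38  12 165]
(429, 140) [184 188 186] [ 75   5 188]
(484, 139) [187 189 185] [ 45   5 189]
(400, 230) [75 72 64] [22 37 75]
(335, 25) [179 184 185] [ 95   8 185]
[[0, 0, 640, 480, 286587], [262, 0, 162, 190, 16754], [418, 109, 69, 62, 3203]]
```

```bash
sed -i 's/(H<112)&(S>80)/(H<112)\&(S>45)/' h.py; cat >> h.py <<'E'
M0=np.array([.5708,-.1307]); MY=.069
MX=np.array([np.cos(MY),np.sin(MY)]); MYv=toolx(MY)
def mouth(i): return M0+MYv*(.135-.09*(i-1))
def st(s): print(s,"t %.1f w %.3f f %.1f F %s"%(t.current_clock(),t.current_grip_width(),t.current_finger_force(),np.round(t.current_ft_force(),1)))
def pick(xy,yaw=MY):
    d=look(xy,.25,np.pi/2+.069,"cruc",800,.06); print(d.round(4))
    d=d[(np.abs(d[:,2:]-.05)<.008).all(1)]; e=np.linalg.norm(d[:,:2]-xy,axis=1); p=d[e.argmin(),:2]; print("target",p)
    if e.min()>.06: raise SystemExit("lost")
    bot.goto([*p,.13],quat(yaw)); bot.movel([*p,.028],max_speed=.12); bot.clamp(); st("grip")
    bot.movel([*p,.2],max_speed=.2); st("lift"); return p
def carry(i,z=.2):
    bot.goto([*mouth(i),z],quat(MY)); st("over")
def place(i):
    m=mouth(i); bot.movel([*m,.15],max_speed=.1); st("low"); bot.movel([*m,.129],max_speed=.04); st("in")
    bot.open_gripper(); bot.dwell(.2); bot.movel([*m,.23],max_speed=.15); st("out")
E
python3 - <<'E'
from h import *
pick([.4865,.2985]); carry(1)
im=cam("wrist")[0]; cv2.imwrite("pics/w3.png",im[:,:,::-1])
im=cam("scene")[0]; cv2.imwrite("pics/s3.png",im[100:400,150:550,::-1])
E
```

```text
[[0.4884 0.3008 0.047  0.0478]
 [0.4831 0.1902 0.0527 0.0482]]
target [0.48835731 0.30082971]
grip t 8.2 w 0.545 f 60.4 F [-1.2 -1.9  7.8]
lift t 9.2 w 0.543 f 61.5 F [ 0.1  0.8 -0.5]
over t 10.4 w 0.541 f 61.5 F [-0.1  0.4 -0.5]
```

View pics/w3.png

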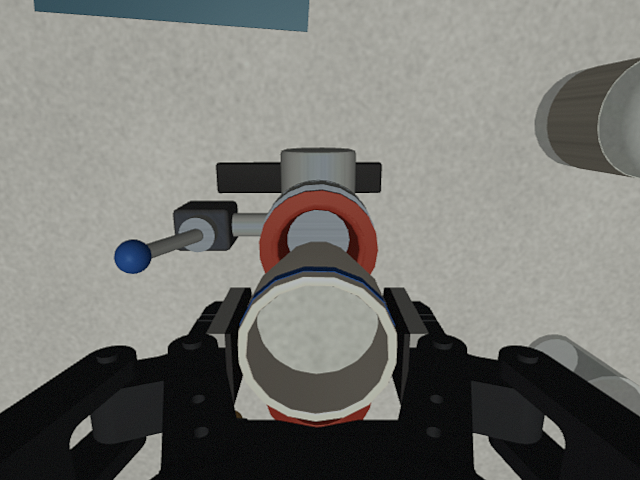

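```bash
python3 - <<'E'
from h import *
place(1)
im=cam("scene")[0]; cv2.imwrite("pics/s4.png",cv2.resize(im[170:320,180:380,::-1],(800,600),interpolation=cv2.INTER_CUBIC))
im=cam("wrist")[0]; cv2.imwrite("pics/w4.png",im[:,:,::-1])
E
```

```text
low t 11.1 w 0.550 f 46.9 F [0.  0.7 0.2]
in t 11.8 w 0.542 f 61.5 F [ 0.4  0.  -0.2]
out t 13.3 w 1.000 f 0.0 F [-0.3 -0.1 -0.7]
```

View pics/w4.png

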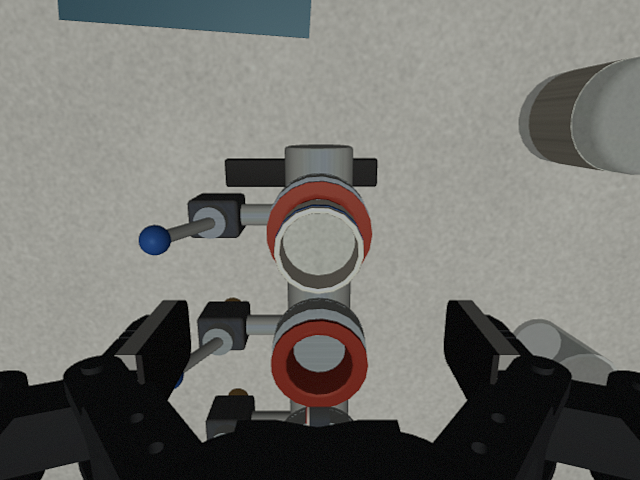

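Crucible 1 is seated upright in collar 1: rim at (319,248), concentric with the ring. Next, the other two.

```bash
python3 - <<'E'
from h import *
pick([.4825,.1895]); carry(2); place(2)
im=cam("wrist")[0]; cv2.imwrite("pics/w5.png",im[:,:,::-1])
pick([.388,.198]); carry(3)
im=cam("wrist")[0]; cv2.imwrite("pics/w6.png",im[:,:,::-1])
E
```

```text
[[0.4817 0.1876 0.0473 0.0478]
 [0.4049 0.198  0.0141 0.0431]]
target [0.48165107 0.18757066]
grip t 17.6 w 0.540 f 60.1 F [-1.1 -0.1  8.5]
lift t 18.6 w 0.541 f 61.5 F [-0.4 -0.2 -1.6]
over t 19.7 w 0.541 f 61.5 F [ 0.2  0.2 -1.3]
low t 20.4 w 0.544 f 61.5 F [-0.3  0.4 -0.6]
in t 21.1 w 0.540 f 61.5 F [ 0.1 -0.4  0.1]
out t 22.6 w 1.003 f 0.0 F [-0.1  0.2 -0.7]
[[0.3876 0.197  0.0474 0.047 ]]
target [0.38760215 0.19701047]
grip t 26.9 w 0.549 f 59.5 F [-0.6 -1.1 11.5]
lift t 27.9 w 0.549 f 61.7 F [ 0.3 -0.2 -1.8]
over t 29.4 w 0.546 f 61.7 F [-0.6  0.9 -1.1]
```

```bash
python3 - <<'E'
from h import *
place(3)
d=look([.555,-.12],.3,np.pi/2+.067,"white",300,.15,"pics/w7.png")
im=cam("scene")[0]; cv2.imwrite("pics/s7.png",cv2.resize(im[160:310,180:380,::-1],(800,600),interpolation=cv2.INTER_CUBIC))
E
```

```text
low t 30.1 w 0.547 f 61.7 F [ 0.4  0.7 -0.9]
in t 30.8 w 0.546 f 61.7 F [ 2.  -2.  -1.4]
out t 32.3 w 1.001 f 0.0 F [ 0.4 -0.1 -1.1]
```

View pics/w7.png

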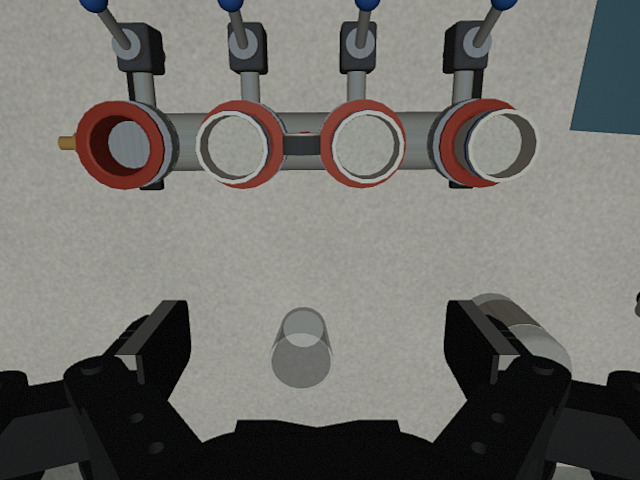

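View pics/s7.png

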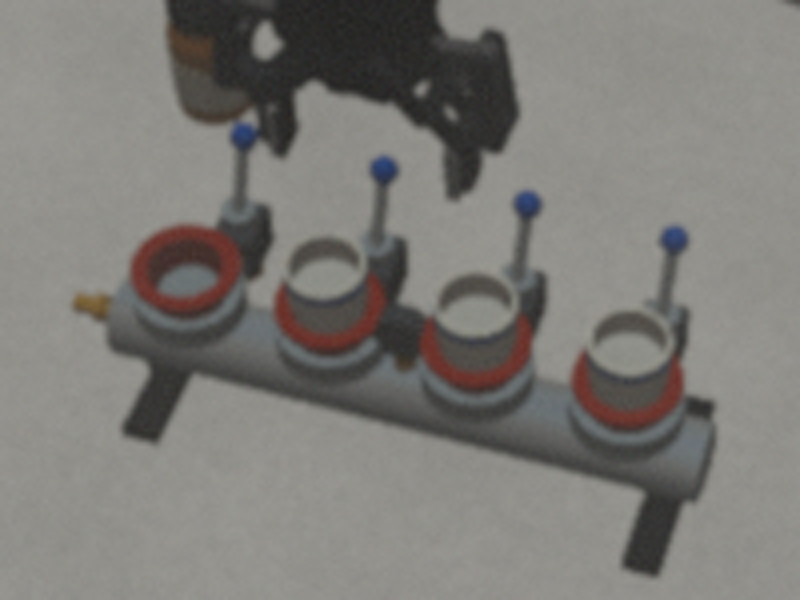

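Collars 1–3 hold upright crucibles, collar 4 is empty and all the valves are still shut. Now the valves.

```bash
python3 - <<'E'
from h import *
q=quat(MY); P=lambda i,x,z:[*(mouth(i)+MX*x),z]
bot.clamp(); st("shut")
bot.goto(P(3,-.13,.22),q); bot.movel(P(3,-.13,.118),max_speed=.15)
for i in(3,2,1):
    bot.movel(P(i,-.13,.118),max_speed=.15); bot.movel(P(i,-.08,.118),max_speed=.06); st(f"valve{i}"); bot.movel(P(i,-.13,.118),max_speed=.15)
bot.movel(P(1,-.13,.25),max_speed=.2)
d=look([.54,-.12],.3,np.pi/2+.067,"white",300,.15,"pics/w8.png")
E
```

```text
shut t 34.6 w 0.004 f 0.0 F [ 0.3 -0.1  0.8]
valve3 t 37.9 w 0.001 f 0.0 F [-0.1 -0.2 -0.3]
valve2 t 40.1 w 0.005 f 0.0 F [ 0.3 -0.8 -0.3]
valve1 t 42.3 w -0.001 f 0.0 F [-0.1  0.2 -0.2]
```

View pics/w8.png

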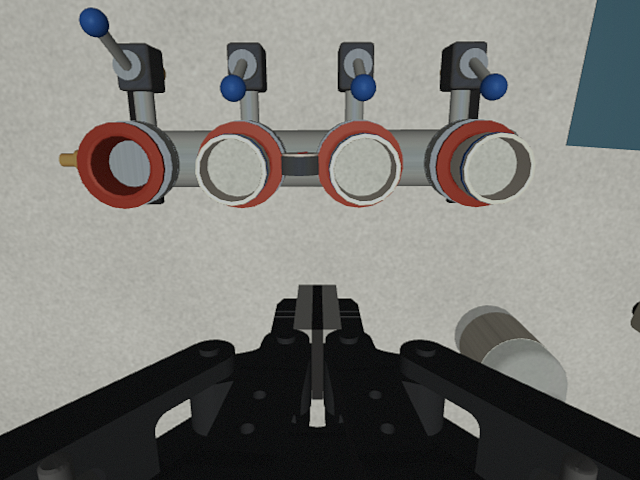

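```bash
python3 - <<'E'
from h import *
Y=np.pi/2+.069
k=look([.59,.335],.33,Y,"orange",60,.1625,"pics/w9.png"); print(k.round(4))
im,K,Rm,c=cam("top"); g=cv2.cvtColor(im,cv2.COLOR_RGB2GRAY)
k2=[disc(b,K,Rm,c,.1625).round(4) for b in blobs(mask(im,"orange"),5)]; print(k2)
cv2.imwrite("pics/t9.png",cv2.resize(im[140:260,120:240,::-1],(480,480)))
E
```

```text
[[0.592  0.3288 0.0164 0.0156]]
[array([0.5926, 0.3314, 0.0124, 0.0132])]
```

View pics/w9.png

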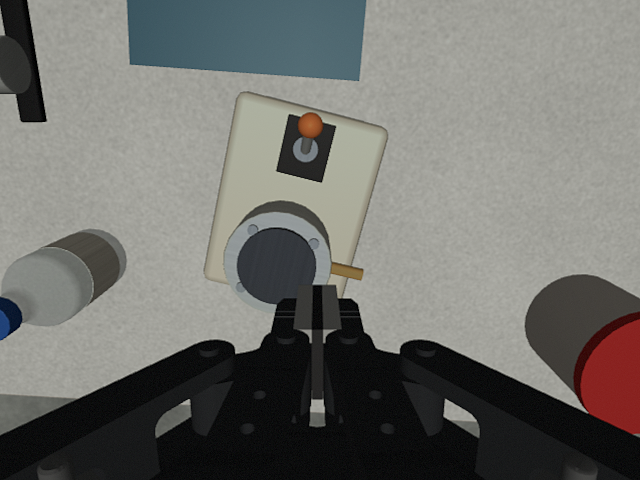

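```bash
python3 - <<'E'
from h import *
im,K,Rm,c=cam("wrist")
P=ray([[237,92],[389,131],[204,278],[276,264]],K,Rm,c,.115)[:,:2]; h=ray([[276,264]],K,Rm,c,.171)[0,:2]; print(P.round(4),h)
e=P[1]-P[0]; print("front",np.arctan2(-e[0],e[1]),np.linalg.norm(e)); e=P[2]-P[0]; print("side",np.arctan2(e[1],e[0]),np.linalg.norm(e))
k=np.array([.592,.3288]); e=h-k; print("head",np.arctan2(e[1],e[0]),np.linalg.norm(e))
E
```

```text
[[0.5705 0.2685]
 [0.5924 0.3931]
 [0.7308 0.2419]
 [0.7132 0.3057]] [0.69393766 0.31021761]
front -0.17422633575454688 0.12653737953400712
side -0.1645366793017436 0.1625089111148117
head -0.180311859315408 0.10361752241517498
```

```bash
python3 - <<'E'
from h import *
a=-.173; u=np.array([np.cos(a),np.sin(a)]); k=np.array([.592,.3295]); q=quat(a+np.pi/2); P=lambda s,z:[*(k+u*s),z]
bot.goto(P(-.05,.25),q); bot.movel(P(-.05,.149),max_speed=.15); bot.movel(P(.018,.149),max_speed=.06); st("push")
bot.movel(P(-.05,.149),max_speed=.15); bot.movel(P(-.05,.3),max_speed=.2)
b=look([.59,.335],.33,np.pi/2+.069,"orange",60,.1625,"pics/w10.png"); print(b.round(4))
im=cam("scene")[0]; cv2.imwrite("pics/s10.png",im[:,:,::-1])
E
```

```text
push t 50.0 w 0.002 f 0.0 F [-0.6  0.1  0.6]
[[0.6306 0.3217 0.0161 0.0161]]
```

View pics/s10.png

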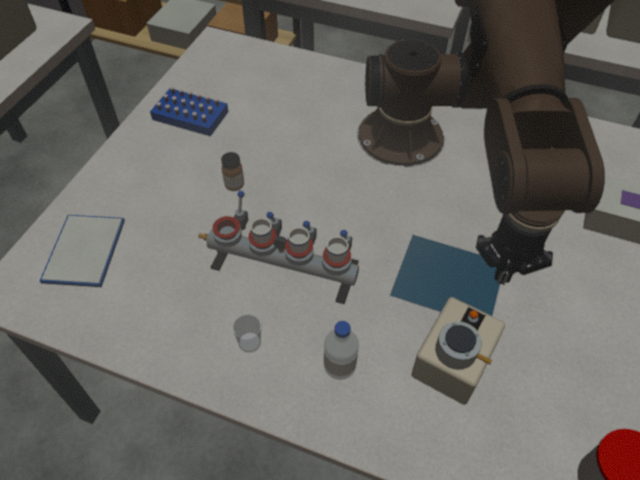

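The switch knob at (474,315) moved 39 mm to the on side. The crucibles are in collars 1–3 with their valves open, valve 4 is shut, the bystanders are in place and the arm is clear.

```bash
python3 -c "
from h import *
print(order.hand_in())"
```

```text
the job is handed in; nothing more can be done
None
```

I handed the job in; no verdict came back, but the last pictures show all three crucibles upright in collars 1–3 with their valves open, valve 4 shut, the pump switched on and the bottle, jar and beaker in place.

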